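Move three weighing bottles on by one station of the drying round

TASK

Drying to constant mass: move all three glass weighing bottles on by one station - the dried one from the block heater into the round recess of the blue finned cooling block, the cooled one from the cooling block onto the middle of the balance pan, and the weighed one from the balance into the round recess of the block heater. Every station is taken, but the white tile is free for standing a bottle on meanwhile. Keep the bottles upright, set them down rather than drop them, and leave the timer, the grease tin and the beaker where they are.

Things in the scene. Friction and masses are not known exactly. Their poses are not given: they have to be found in the camera images.
- bottle_yellow: Wide glass weighing bottle, white filling, yellow dot on the lid's knob; starts in the heater. Origin at the centre of its base, z up. Body 45 mm wide up to 28 mm height; fixed lid with upright rim 48 mm wide from 28 to 33 mm height, cone and knob to 47 mm. About 30 g. Grip across the lid's rim (31 mm up).
- bottle_red: Tall narrow glass weighing bottle, red filling, red dot on the lid's knob; starts in the cooling block. Origin at the centre of its base, z up. Body 33 mm wide up to 44 mm height; fixed lid with upright rim 36 mm wide from 45 to 50 mm height, cone and knob to 64 mm. About 30 g. Grip the body about 32 mm up.
- bottle_blue: Medium glass weighing bottle, white filling, blue dot on the lid's knob; starts on the balance. Origin at the centre of its base, z up. Body 40 mm wide up to 33 mm height; fixed lid with upright rim 43 mm wide from 34 to 39 mm height, cone and knob to 53 mm. About 30 g. Grip across the lid's rim (36 mm up).
- heater: Dark grey block heater with a bare aluminium block on top, 130 x 190 mm, fixed. Origin on the bench (z = 0) below the middle of the block's round recess; -x is the front with sloping panel (115 mm out), z up. Recess 62 mm wide, 5 mm deep, its floor 80 mm up; the block's top (100 x 100 mm) is 85 mm up.
- cooler: Blue finned metal cooling block, 116 x 116 mm, fixed. Origin on the bench (z = 0) below the middle of its round recess, z up. Recess 62 mm wide, 5 mm deep, its floor 40 mm up; the block's top is 45 mm up.
- balance: Light grey laboratory balance, 150 x 200 mm, with a flat round steel pan 104 mm wide, fixed. Origin on the bench (z = 0) below the middle of the pan; -x is the front with sloping panel (115 mm out), z up. The pan's top is 66 mm up, above the housing (52 mm).
- tile: White glazed tile, 108 x 108 x 7 mm, flat on the bench, fixed: the free spot. Origin at the centre of its underside, z up; its top is 7 mm up.
- timer: White lab timer with three keys, 66 x 68 x 21 mm, lying loose on the bench; leave alone. Origin at the centre of its underside.
- grease_tin: White round tin with blue-grey lid, 58 mm wide, 41 mm high, standing loose on the bench; leave alone. Origin at the centre of its base.
- beaker: Clear glass beaker, 55 mm wide, 70 mm high, standing loose on the bench; leave alone. Origin at the centre of its base.
Things that resemble listed ones, but are neither listed nor needed, are in the scene too. What is shaped like the bottle_blue but orange is not meant.

How it is judged (in metres and radians):
At the end, for the whole second after the job is handed in: Yellow-marked bottle on the floor of the cooling block's recess, red one on the balance pan, blue-marked one on the floor of the heater's recess: each within 15 mm of the middle, base within 2.5 mm of that height, upright within 0.05 rad, at rest (horizontal distance between bottle_yellow and cooler below 0.015 m and z of bottle_yellow in the frame of cooler between 0.0375 and 0.0425 m and horizontal distance between bottle_red and balance below 0.015 m and z of bottle_red in the frame of balance between 0.0635 and 0.0685 m and horizontal distance between bottle_blue and heater below 0.015 m and z of bottle_blue in the frame of heater between 0.0775 and 0.0825 m and angle between each of bottle_yellow, bottle_red, bottle_blue's own z axis and vertical below 0.05 rad and linear speed of each of bottle_yellow, bottle_red, bottle_blue below 0.02 m/s); the robot touches nothing.
It fails at once if a weighing bottle is tipped over by more than 0.6 rad (angle between any of bottle_yellow, bottle_red, bottle_blue's own z axis and vertical above 0.6 rad).
It fails at once if a weighing bottle is dropped or thrown: it moves faster than 0.8 m/s (a fall of about 33 mm) without the fingers touching it ((contact force between the fingers and bottle_yellow below 0.05 N and linear speed of bottle_yellow above 0.8 m/s) or (contact force between the fingers and bottle_red below 0.05 N and linear speed of bottle_red above 0.8 m/s) or (contact force between the fingers and bottle_blue below 0.05 N and linear speed of bottle_blue above 0.8 m/s)).
It fails at once if the timer, the grease tin or the beaker is moved by more than 20 mm (distance of any of timer, grease_tin, beaker from where it was at the start of the episode above 0.02 m).
It also fails if it takes over 109 s, if anything falls off the work surface, if the arm or the gripper's body presses on something with over 40 N, if the wrist force passes 120 N, or if a joint passes its speed limit or range.

ROBOT

A 6-joint arm with a two-finger parallel gripper is mounted at the origin on a cart in front of the work surface, level with it; the furniture and walls round the work are solid. World frame = base frame: x ahead of the robot, y to its left, z up, the work surface at z = 0. Lengths are in mm, angles in rad, forces in N, time in s.
With the tool pointing down it reaches from about 275 to 750 mm from the base axis. Payload 10.2 kg.
Tool frame: the origin (TCP) lies between the finger pads; the fingertips stand 17 mm ahead of it and the grasp point (between the pads) lies 2 mm behind it; z points along the fingers, y is the line along which they close (so a half turn about z gives the same grasp; the last joint's range is limited). The gripper opens to 85 mm and grips with 20 to 120 N. Pads are 22 mm wide; open, the fingers measure 114 mm over their backs; the gripper's body (76 mm by 85 mm) begins 54 mm behind the grasp point. The pads swing forward as they close: fully open they stand 13 mm farther back than shut.
Start: joints at [-1.446, 0.313, 1.498, -0, 1.331, -0.223], TCP at [178.923, -493.576, 248.294] pointing down, gripper open.
Joint ranges: [-2.94, 2.94], [-0.97, 2.17], [0.19, 2.56], [-1.23, 4.37], [0.02, 3.11], [-2.88, 2.88]. Speed limits (rad/s): [2.39, 2.39, 3.01, 3.14, 3.14, 3.14].

INTERFACE

Orientations are given as a unit quaternion [w, x, y, z].
In Python, from rig import * gives the robot as it stands.
- The arm moves only by the tool step_arm, never from a script. Its argument "commands" is text: rows parted by semicolons, each of 7 numbers parted by spaces: the opening, from 0 (shut) to 1 (fully open), then the shift along the tool's x, y, z in cm, then the turn, a rotation vector about the tool's x, y, z in rad. In form: hand x y z rx ry rz; .... A call has 1 to 20 rows; each row is the pose to reach, as a shift and turn from the pose commanded when the call began, along the tool's axes at that moment; what a row does not reach only later rows make up. A row lasts 1/12 s, in which the tool goes at most 41.7 mm and 7.16 degrees, less where a joint would pass 70% of its speed; a pose out of reach is approached as far as the arm can. A call with a gripper value outside its range is refused whole. The fingers move at their own pace and stop on an object; "newtons" is the grip in N (left out, the last holds). Time passes only in rows, so rows that repeat a pose let the fingers close. It gives the time, the measured TCP pose, the force, the opening and the grip force at its end, in the units of the state.
- sense(): the state, without advancing time (a new reading comes with each control period).
- capture(name): name is "scene" or "top"; returns the picture (480x640x3 uint8, red, green, blue); there is no depth.
- camera_model(name): a dict with "mtx" (3x3 intrinsics, pixels), "eye" and "rotation" of the camera in the world. Camera axes: x right, y down, z forward; pixel columns grow to the right and rows downward; lengths in mm; the calibration is good to about 2 mm. A picture is of the moment at which its call begins. camera_model takes no time and is no camera call.
- finish_job(): hands the job in; it is judged then, once.
Trained networks look in the newest picture that a camera, given by its name, has taken for a name from the list of things; names that differ only in an ending like _2 or _b are one class to them, and where a whole thing is asked for, a point or a joint stands for the part that bears it (a point fixed in the world has none). Each returns a list of dicts, best first, with "score" (0 to 1); they miss things now and then, are a little off and sometimes report something else, mostly with a low value. They report only what shows in the picture. A call takes as long as a camera call. They do not tell look-alikes from the thing itself.
- search_frame(camera, label): "rect" ([centre column, centre row, width, height] in pixels, round what is visible of it).
- trace(camera, label): "mask" (480x640 bool, what is visible of it) and "rect" ([centre column, centre row, width, height] in pixels, round what is visible of it).
- spot_point(camera, label): "xy" ([column, row] in pixels: a listed point, or the origin of a listed thing).
The state is a dict: "time_s": time; "joints": joint angles; "dq": joint speeds; "tau": joint torques, N m; "eef_pos": TCP position; "ee_rot": TCP orientation; "force": force on the tool from outside, world axes, zero at the start; "wrist_torque": the same for the moment, N m; "grip_width": opening from 0.0 (shut) to 1.0 (fully open); "grip_force": force on a finger pad.
Only numpy, scipy, OpenCV 4.12 (cv2) and the standard library are available. Lean on these libraries where they do the work, as an engineer would, in place of code of your own. Each camera call takes 0.05 s, during which the arm holds its last target. There are 200 camera calls.

## Working session

There is one attempt and no reset: what is moved stays moved. The work goes in short steps, Python scripts to look and compute and a tool call to move; the robot and the scene stay as the last step left them, time stands still between calls to the robot, and variables do not carry over. Pictures are saved under pics/ and viewed, at most 14 in all, crops included, and the job is handed in when it is done.

Besides the shell and the picture viewer there is one more tool, called after "Call:" in YAML: its name, and indented under it one key for each argument. step_arm: Moves the arm, as the interface text tells. Its arguments: {"type":"object","properties":{"commands":{"type":"string"},"newtons":{"type":"number"}},"required":["commands"]}

```bash
mkdir -p pics; ls
python3 - <<'E'
from rig import *
import cv2,numpy as np
print(sense())
for n in("scene","top"):
    im=capture(n); cv2.imwrite(f"pics/{n}0.png",im[:,:,::-1]); print(n,camera_model(n))
    for l in("bottle_yellow","bottle_red","bottle_blue","heater","cooler","balance","tile","timer","grease_tin","beaker"):
        print(l,[(np.round(d["xy"]).tolist(),round(d["score"],2)) for d in spot_point(n,l)],[(np.round(d["rect"]).tolist(),round(d["score"],2)) for d in search_frame(n,l)])
E
```

```text
pics
{'time_s': 0.0, 'joints': array([-1.44641583e+00,  3.13457816e-01,  1.49842964e+00,  1.19808608e-05,
        1.33098361e+00, -2.23412300e-01]), 'dq': array([ 0.00017715,  0.00028159, -0.00066428,  0.00044498,  0.00073322,
        0.00131689]), 'tau': array([ 2.03071097e-03, -4.12258601e+01, -2.59743369e+01, -7.41678036e-05,
        4.05945611e-03,  1.64091563e-05]), 'eef_pos': array([ 178.88853517, -493.34014425,  247.73386005]), 'ee_rot': array([-6.38134982e-04,  9.84918131e-01,  1.73019844e-01,  3.74489076e-05]), 'force': array([-0.52387354,  0.4893599 ,  0.26409385]), 'wrist_torque': array([ 0.02053175, -0.0051446 , -0.0375551 ]), 'grip_force': 0.0, 'grip_width': 1.0038685852564457}
scene {'mtx': array([[546.11986584,   0.        , 311.76747969],
       [  0.        , 546.11986584, 232.58987904],
       [  0.        ,   0.        ,   1.        ]]), 'eye': array([-111.21744441,  404.22114859, 1041.55356693]), 'rotation': array([ 0.1668799 , -0.43673889,  0.83158776, -0.29978666])}
bottle_yellow [([380.0, 236.0], 0.71)] [([382.0, 232.0, 17.0, 28.0], 0.93)]
bottle_red [([191.0, 
[... 1303 characters left out ...]
[293.0, 241.0], 0.68)] [([240.0, 238.0, 16.0, 14.0], 0.63), ([295.0, 237.0, 14.0, 17.0], 0.53), ([299.0, 184.0, 16.0, 20.0], 0.52)]
heater [([373.0, 284.0], 0.98)] [([375.0, 292.0, 51.0, 68.0], 0.73)]
cooler [([200.0, 285.0], 0.81)] [([198.0, 288.0, 46.0, 42.0], 0.72)]
balance [([295.0, 243.0], 0.74)] [([290.0, 245.0, 62.0, 79.0], 0.65)]
tile [([461.0, 261.0], 0.97), ([375.0, 279.0], 0.31)] [([462.0, 262.0, 46.0, 42.0], 0.93)]
timer [([299.0, 312.0], 0.59)] [([297.0, 315.0, 26.0, 27.0], 0.61), ([198.0, 287.0, 50.0, 43.0], 0.21)]
grease_tin [([210.0, 219.0], 0.94)] [([205.0, 219.0, 17.0, 26.0], 0.75)]
beaker [([372.0, 201.0], 0.85), ([199.0, 287.0], 0.68)] [([374.0, 198.0, 19.0, 18.0], 0.91)]
```

Run:
```python
import cv2
a=cv2.imread("pics/scene0.png")[150:420,120:480]; cv2.imwrite("pics/s1.png",cv2.resize(a,None,fx=2.2,fy=2.2,interpolation=2))
a=cv2.imread("pics/top0.png")[150:365,160:500]; cv2.imwrite("pics/t1.png",cv2.resize(a,None,fx=2.3,fy=2.3,interpolation=2))
```

```text
(no output)
```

View pics/s1.png

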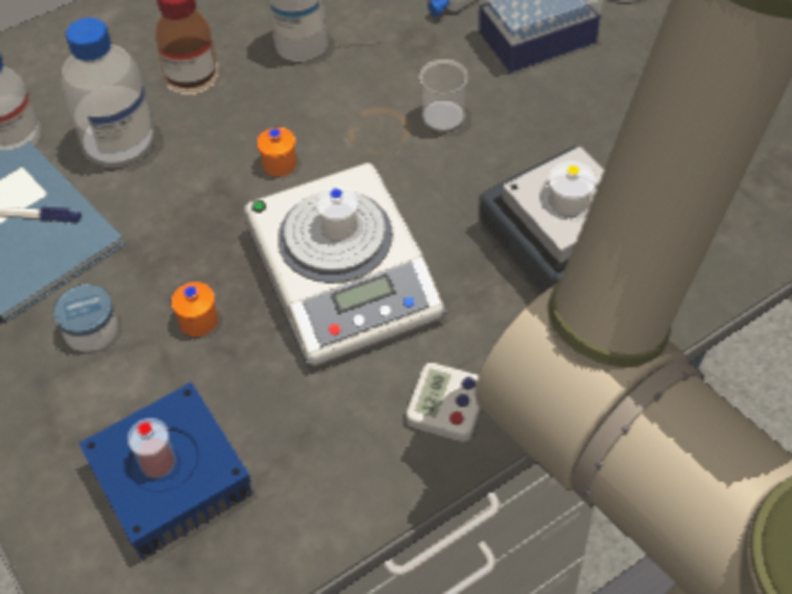

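View pics/t1.png

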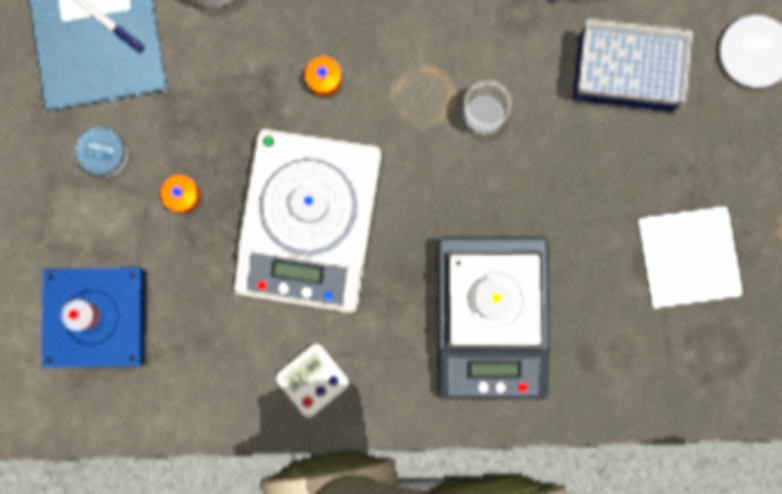

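```bash
cat > h.py <<'E'
from rig import *
import cv2,numpy as np
from scipy.spatial.transform import Rotation as R
def M(n):
    c=camera_model(n); q=c["rotation"]
    return c["mtx"],np.array(c["eye"]),R.from_quat(np.roll(q,-1)).as_matrix()
def ray(n,uv):
    K,e,r=M(n); d=r@np.linalg.inv(K)@[uv[0],uv[1],1]; return e,d
def at(n,uv,z):
    e,d=ray(n,uv); return (e+d*(z-e[2])/d[2])[:2]
def tri(p,q):
    A=[];b=[]
    for n,uv in(("scene",p),("top",q)):
        e,d=ray(n,uv); d/=np.linalg.norm(d); P=np.eye(3)-np.outer(d,d); A.append(P);b.append(P@e)
    return np.linalg.lstsq(np.vstack(A),np.hstack(b),rcond=None)[0]
def dot(im,c,guess,r=9):
    # saturated red/blue/yellow pixels near the guess; weighted centroid
    f=im.astype(float); R_,G,B=f[...,0],f[...,1],f[...,2]
    s={"r":R_-np.maximum(G,B),"b":B-np.maximum(R_,G),"y":np.minimum(R_,G)-B}[c]
    v,u=np.mgrid[:480,:640]; w=np.where(np.hypot(u-guess[0],v-guess[1])<r,np.clip(s-70,0,None),0)
    return np.array([(w*u).sum(),(w*v).sum()])/w.sum() if w.sum()>0 else None
E
python3 - <<'E'
from h import *
S=cv2.imread("pics/scene0.png")[:,:,::-1];T=cv2.imread("pics/top0.png")[:,:,::-1]
for n,c,gs,gt,zs in(("red","r",(186,345),(191.7,286.5),104),("blue","b",(273,238),(293.9,237.4),119),("yel","y",(380,228),(376,279.6),127)):
    p=dot(S,c,gs);q=dot(T,c,gt);print(n,p,q,at("scene",p,zs),at("top",q,zs),tri(p,q))
def rc(m,z):
    k=max(cv2.findContours(m.astype(np.uint8),0,2)[0],key=cv2.contourArea); r=cv2.minAreaRect(k)
    pts=np.array([at("top",p,z) for p in cv2.boxPoints(r)]); print(np.round(r[0],1),pts.mean(0).round(1),np.linalg.norm(np.diff(pts,axis=0),axis=1).round())
f=T.astype(int); br=f.min(2)
def win(m,a,b,c,d): o=np.zeros_like(m);o[c:d,a:b]=m[c:d,a:b];return o
print("cooler");rc(win(f[...,2]-f[...,0]>60,170,230,260,315),45)
print("tile");rc(win(br>180,430,490,230,290),7)
print("heater block");rc(win(br>150,350,400,255,303),85)
print("balance");rc(win(br>150,255,330,200,290),52)
print("pan ring centre",at("top",(160+308/2.3,150+206/2.3),66), "cooler ring",at("top",(160+90/2.3,150+318/2.3),45), at("scene",(120+162/2.2,150+459/2.2),45),"pan s",at("scene",(120+334/2.2,150+230/2.2),64))
for l in("heater","cooler","balance","tile"):
    d=trace("top",l)
E
```

```text
red [185.3242236  344.20372671] [191.48994253 286.30747126] [457.7670065  328.79246719] [458.56587022 330.15759805] [458.15514213 329.42065557 104.20309407]
blue [272.40421793 237.33216169] [293.70437018 236.8277635 ] [578.0214487   56.97880759] [578.87453862  59.00543525] [578.12706811  58.08164661 119.84006007]
yel [380.18965517 226.76551724] [375.46385111 279.1202577 ] [ 461.32963404 -150.84571925] [ 462.7751563  -148.52651482] [ 461.8457543  -149.47701116  127.59035694]
cooler
[199.5 287.5] [457.2 324.8] [118. 117. 117.]
tile
[459.9 261.2] [ 511.1 -393.3] [110. 111. 109.]
heater block
[375.5 279.5] [ 463.7 -151.5] [103. 102. 102.]
balance
[293.1 245.4] [564.5  66.5] [202. 151. 201.]
pan ring centre [578.10365141  62.95558834] cooler ring [454.86980828 325.71272271] [454.58434307 324.49090373] pan s [576.63443628  63.96327153]
```

Call:
step_arm:
  commands: "1 38.3 -22.7 4.8 0 0 0.348;1 38.3 -22.7 4.8 0 0 0.348;1 38.3 -22.7 4.8 0 0 0.348;1 38.3 -22.7 4.8 0 0 0.348;1 38.3 -22.7 4.8 0 0 0.348;1 38.3 -22.7 4.8 0 0 0.348;1 38.3 -22.7 4.8 0 0 0.348;1 38.3 -22.7 4.8 0 0 0.348;1 38.3 -22.7 4.8 0 0 0.348;1 38.3 -22.7 4.8 0 0 0.348;1 38.3 -22.7 4.8 0 0 0.348;1 38.3 -22.7 4.8 0 0 0.348;1 38.3 -22.7 4.8 0 0 0.348;1 38.3 -22.7 4.8 0 0 0.348;1 38.3 -22.7 4.8 0 0 0.348;1 38.3 -22.7 4.8 0 0 0.348"
  newtons: 30

```text
time_s: 3.63
eef_pos: [461.2, -150.6, 200.5]
ee_rot: [0.0, 1.0, -0.001, 0.0]
force: [0.3, -0.0, 0.2]
grip_width: 1.001
grip_force: 0.0
```

Call:
step_arm:
  commands: "1 0 -0.1 4 0 0 0;1 0 -0.1 6 0 0 0;1 0 -0.1 8 0 0 0;1 0 -0.1 9.1 0 0 0;1 0 -0.1 9.1 0 0 0;1 0 -0.1 9.1 0 0 0;0 0 -0.1 9.1 0 0 0;0 0 -0.1 9.1 0 0 0;0 0 -0.1 9.1 0 0 0;0 0 -0.1 9.1 0 0 0;0 0 -0.1 9.1 0 0 0;0 0 -0.1 9.1 0 0 0;0 0 -0.1 9.1 0 0 0;0 0 -0.1 9.1 0 0 0"
  newtons: 30

```text
time_s: 4.8
eef_pos: [461.9, -149.0, 110.4]
ee_rot: [0.001, 1.0, -0.0, 0.001]
force: [-3.0, -0.9, 7.0]
grip_width: 0.531
grip_force: 29.8
```

Call:
step_arm:
  commands: "0 0 0 -0.5 0 0 0;0 0 0 -1 0 0 0;0 0 0 -2 0 0 0;0 0 0 -4 0 0 0;0 0 0 -6 0 0 0;0 0 0 -8 0 0 0;0 0 0 -8 0 0 0;0 0 0 -8 0 0 0"

```text
time_s: 5.47
eef_pos: [461.9, -148.8, 190.5]
ee_rot: [0.001, 1.0, -0.0, 0.001]
force: [-0.0, 0.3, -0.5]
grip_width: 0.537
grip_force: 30.8
```

Run:
```python
from h import *
s=sense();print(s["eef_pos"],s["force"],s["grip_width"])
S=capture("scene");T=capture("top")
a=cv2.resize(S[150:290,310:450],(560,560));cv2.imwrite("pics/g1.png",a[:,:,::-1])
for n,im,g in(("scene",S,(380,220)),("top",T,(375,280))):print(dot(im,"y",g,25))
```

```text
[ 461.91776516 -148.76841975  190.46029966] [-0.02505075  0.30123417 -0.47012938] 0.5368517941860651
None
None
```

View pics/g1.png

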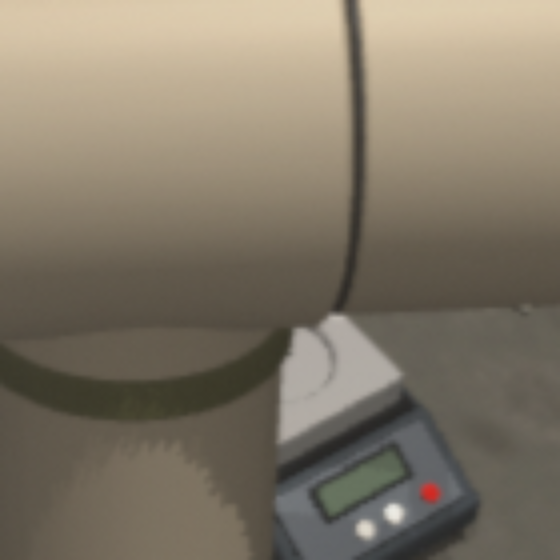

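Call:
step_arm:
  commands: "0 2 8 0 0 0 0;0 3 12 0 0 0 0;0 3.5 16 0 0 0 0;0 4.2 20 0 0 0 0;0 4.9 24.4 0 0 0 0;0 4.9 24.4 2 0 0 0;0 4.9 24.4 5 0 0 0;0 4.9 24.4 8 0 0 0;0 4.9 24.4 11 0 0 0;0 4.9 24.4 13.5 0 0 0;0 4.9 24.4 14.5 0 0 0;0 4.9 24.4 14.8 0 0 0;0 4.9 24.4 14.8 0 0 0;0 4.9 24.4 14.8 0 0 0"

```text
time_s: 6.73
eef_pos: [511.1, -393.1, 42.7]
ee_rot: [0.001, 1.0, -0.0, 0.001]
force: [-0.1, 0.1, 0.6]
grip_width: 0.534
grip_force: 30.9
```

Call:
step_arm:
  commands: "0 0 0 0.1 0 0 0;0 0 0 0.2 0 0 0;0 0 0 0.3 0 0 0;0 0 0 0.4 0 0 0;0 0 0 0.45 0 0 0;0 0 0 0.45 0 0 0;0 0 0 0.45 0 0 0"

```text
time_s: 7.32
eef_pos: [510.6, -392.8, 37.4]
ee_rot: [0.0, 1.0, -0.0, 0.0]
force: [-2.9, 1.0, 5.7]
grip_width: 0.532
grip_force: 31.2
```

Call:
step_arm:
  commands: "0.6 0 0 0 0 0 0;0.7 0 0 0 0 0 0;0.8 0 0 0 0 0 0;0.9 0 0 0 0 0 0;1 0 0 0 0 0 0;1 0 0 0 0 0 0;1 0 0 -2 0 0 0;1 0 0 -5 0 0 0;1 0 0 -9 0 0 0;1 0 0 -13 0 0 0;1 0 0 -16 0 0 0;1 0 0 -16 0 0 0;1 0 0 -16 0 0 0"

```text
time_s: 8.4
eef_pos: [510.9, -393.0, 198.5]
ee_rot: [0.001, 1.0, -0.0, 0.001]
force: [-1.3, -0.4, -1.5]
grip_width: 1.001
grip_force: 0.0
```

Call:
step_arm:
  commands: "1 0.6 -4 0 0 0 0;1 1.2 -8 0 0 0 0;1 1.8 -12 0 0 0 0;1 2.4 -16 0 0 0 0;1 3 -20 0 0 0 0;1 3.6 -24 0 0 0 0;1 4.2 -28 0 0 0 0;1 4.8 -32 0 0 0 0;1 5.4 -36 0 0 0 0;1 6 -40 0 0 0 0;1 6.7 -43 0 0 0 0;1 6.7 -45.1 0 0 0 0;1 6.7 -45.1 0 0 0 0;1 6.7 -45.1 2 0 0 0;1 6.7 -45.1 4 0 0 0;1 6.7 -45.1 4 0 0 0;1 6.7 -45.1 4 0 0 0"

```text
time_s: 9.82
eef_pos: [577.0, 57.9, 155.6]
ee_rot: [-0.0, 1.0, -0.0, -0.002]
force: [0.5, -0.5, 0.6]
grip_width: 1.004
grip_force: 0.0
```

Run:
```python
from h import *
S=capture("scene");T=capture("top")
cv2.imwrite("pics/t2.png",cv2.resize(T[150:365,160:500],None,fx=2.3,fy=2.3)[:,:,::-1])
q=dot(T,"y",(463,260),12);print(q,q is not None and at("top",q,54))
```

```text
[462.49824315 259.69711876] [ 511.34299786 -389.73660832]
```

View pics/t2.png

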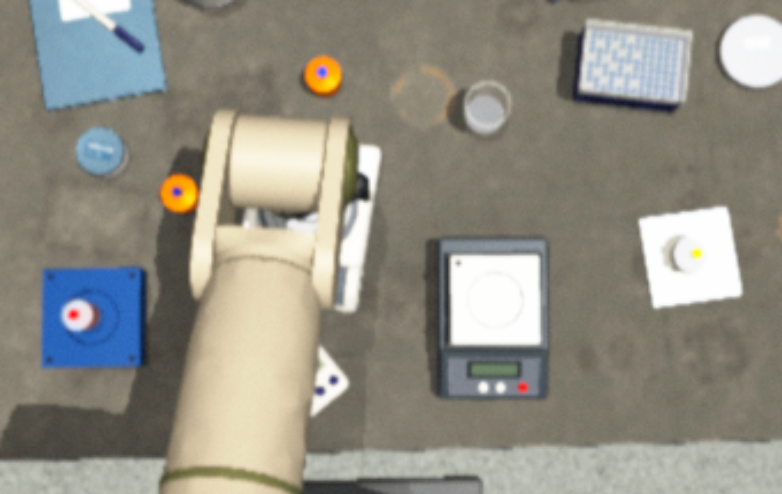

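Call:
step_arm:
  commands: "1 0.1 0 2 0 0 0;1 0.1 0 4 0 0 0;1 0.1 0 5.5 0 0 0;1 0.1 0 5.5 0 0 0;1 0.1 0 5.5 0 0 0;0 0.1 0 5.5 0 0 0;0 0.1 0 5.5 0 0 0;0 0.1 0 5.5 0 0 0;0 0.1 0 5.5 0 0 0;0 0.1 0 5.5 0 0 0;0 0.1 0 5.5 0 0 0;0 0.1 0 5.5 0 0 0;0 0.1 0 5.5 0 0 0;0 0.1 0 5.5 0 0 0"

```text
time_s: 11.08
eef_pos: [579.1, 58.4, 102.9]
ee_rot: [0.0, 1.0, -0.0, 0.001]
force: [-1.9, 0.7, 5.9]
grip_width: 0.472
grip_force: 29.8
```

Call:
step_arm:
  commands: "0 0 0 -0.5 0 0 0;0 0 0 -1.5 0 0 0;0 0 0 -4 0 0 0;0 0 0 -7 0 0 0;0 0 0 -9 0 0 0;0 -2 3.5 -9 0 0 0;0 -4 7 -9 0 0 0;0 -6 10.5 -9 0 0 0;0 -8 14 -9 0 0 0;0 -10 17.5 -9 0 0 0;0 -11 20 -9 0 0 0;0 -11.7 20.9 -9 0 0 0;0 -11.7 20.9 -9 0 0 0;0 -11.7 20.9 -7 0 0 0;0 -11.7 20.9 -5 0 0 0;0 -11.7 20.9 -3.5 0 0 0;0 -11.7 20.9 -2.5 0 0 0;0 -11.7 20.9 -2.5 0 0 0;0 -11.7 20.9 -2.5 0 0 0"

```text
time_s: 12.67
eef_pos: [462.1, -150.0, 127.1]
ee_rot: [-0.0, 1.0, 0.0, 0.0]
force: [0.9, -0.0, 0.4]
grip_width: 0.471
grip_force: 30.5
```

Call:
step_arm:
  commands: "0 0 0.1 0.3 0 0 0;0 0 0.1 0.6 0 0 0;0 0 0.1 0.8 0 0 0;0 0 0.1 0.9 0 0 0;0 0 0.1 0.9 0 0 0;0 0 0.1 0.9 0 0 0"

```text
time_s: 13.17
eef_pos: [461.7, -151.7, 117.9]
ee_rot: [0.0, 1.0, -0.0, 0.0]
force: [-0.0, -0.1, 0.2]
grip_width: 0.473
grip_force: 30.5
```

Call:
step_arm:
  commands: "0 0 0 0.05 0 0 0;0 0 0 0.1 0 0 0;0 0 0 0.15 0 0 0;0 0 0 0.15 0 0 0;0 0 0 0.15 0 0 0"

```text
time_s: 13.58
eef_pos: [461.8, -151.7, 116.9]
ee_rot: [0.0, 1.0, -0.0, 0.0]
force: [-2.1, 0.1, 5.9]
grip_width: 0.473
grip_force: 30.9
```

Call:
step_arm:
  commands: "0.6 0 0 0 0 0 0;0.7 0 0 0 0 0 0;0.8 0 0 0 0 0 0;0.9 0 0 0 0 0 0;1 0 0 0 0 0 0;1 0 0 0 0 0 0;1 0 0 -2 0 0 0;1 0 0 -5 0 0 0;1 0 0 -8 0 0 0;1 0 0 -8 0 0 0"

```text
time_s: 14.42
eef_pos: [463.4, -152.7, 201.4]
ee_rot: [0.002, 1.0, -0.0, 0.004]
force: [-0.6, -1.0, 0.8]
grip_width: 1.002
grip_force: 0.0
```

Call:
step_arm:
  commands: "1 0 -4 0 0 0 0;1 0 -8 0 0 0 0;1 0 -12 0 0 0 0;1 0 -16 0 0 0 0;1 0 -20 0 0 0 0;1 0 -24 0 0 0 0;1 0 -28 0 0 0 0;1 0 -32 0 0 0 0;1 0 -36 0 0 0 0;1 0 -40 0 0 0 0;1 0 -44 0 0 0 0;1 -0.3 -47 0 0 0 0;1 -0.3 -48.1 0 0 0 0;1 -0.3 -48.1 0 0 0 0;1 -0.3 -48.1 3 0 0 0;1 -0.3 -48.1 6 0 0 0;1 -0.3 -48.1 6 0 0 0;1 -0.3 -48.1 6 0 0 0"

```text
time_s: 15.92
eef_pos: [458.7, 328.1, 135.9]
ee_rot: [0.001, 1.0, -0.001, -0.001]
force: [1.8, -0.9, 0.9]
grip_width: 1.004
grip_force: 0.0
```

Run:
```python
from h import *
S=capture("scene");T=capture("top")
q=dot(T,"b",(376,280),14);p=dot(S,"b",(380,227),14);print(p,q, at("top",q,133), p is not None and tri(p,q))
```

```text
None [376.01171875 279.234375  ] [ 462.20080106 -149.47833378] False
```

Call:
step_arm:
  commands: "1 0 -0.1 2 0 0 0;1 0 -0.1 4 0 0 0;1 0 -0.1 5.5 0 0 0;1 0 -0.1 6.5 0 0 0;1 0 -0.1 6.5 0 0 0;1 0 -0.1 6.5 0 0 0;0 0 -0.1 6.5 0 0 0;0 0 -0.1 6.5 0 0 0;0 0 -0.1 6.5 0 0 0;0 0 -0.1 6.5 0 0 0;0 0 -0.1 6.5 0 0 0;0 0 -0.1 6.5 0 0 0;0 0 -0.1 6.5 0 0 0;0 0 -0.1 6.5 0 0 0;0 0 -0.1 6.5 0 0 0;0 0 -0.1 6.5 0 0 0"

```text
time_s: 17.35
eef_pos: [459.0, 330.3, 71.8]
ee_rot: [-0.0, 1.0, -0.0, 0.0]
force: [0.1, -2.8, 5.5]
grip_width: 0.397
grip_force: 29.6
```

Call:
step_arm:
  commands: "0 0 0 -0.5 0 0 0;0 0 0 -1.5 0 0 0;0 0 0 -4 0 0 0;0 0 0 -8 0 0 0;0 0 0 -11 0 0 0;0 1 4 -11 0 0 0;0 3 8 -11 0 0 0;0 5 12 -11 0 0 0;0 7 16 -11 0 0 0;0 9 20 -11 0 0 0;0 11 24 -11 0 0 0;0 12 26 -11 0 0 0;0 12 26.7 -11 0 0 0;0 12 26.7 -11 0 0 0;0 12 26.7 -9 0 0 0;0 12 26.7 -7 0 0 0;0 12 26.7 -5 0 0 0;0 12 26.7 -4 0 0 0;0 12 26.7 -3.7 0 0 0;0 12 26.7 -3.7 0 0 0"

```text
time_s: 19.02
eef_pos: [578.4, 64.2, 108.4]
ee_rot: [-0.0, 1.0, 0.0, -0.0]
force: [-0.5, 0.4, 0.7]
grip_width: 0.398
grip_force: 30.0
```

Call:
step_arm:
  commands: "0 0 0 0.3 0 0 0;0 0 0 0.6 0 0 0;0 0 0 0.8 0 0 0;0 0 0 0.9 0 0 0;0 0 0 0.95 0 0 0;0 0 0 1 0 0 0;0 0 0 1.05 0 0 0;0 0 0 1.05 0 0 0;0 0 0 1.05 0 0 0"

```text
time_s: 19.77
eef_pos: [578.7, 63.3, 97.9]
ee_rot: [0.0, 1.0, -0.0, 0.0]
force: [0.4, 0.4, 0.3]
grip_width: 0.393
grip_force: 30.0
```

Just short of contact; a touch lower.

Call:
step_arm:
  commands: "0 0 0 0.05 0 0 0;0 0 0 0.1 0 0 0;0 0 0 0.1 0 0 0;0 0 0 0.1 0 0 0"

```text
time_s: 20.1
eef_pos: [579.0, 63.3, 97.8]
ee_rot: [0.0, 1.0, -0.0, 0.001]
force: [-1.6, -0.7, 7.9]
grip_width: 0.395
grip_force: 30.0
```

Call:
step_arm:
  commands: "0.5 0 0 0 0 0 0;0.6 0 0 0 0 0 0;0.7 0 0 0 0 0 0;0.8 0 0 0 0 0 0;0.9 0 0 0 0 0 0;1 0 0 0 0 0 0;1 0 0 0 0 0 0;1 0 0 -2 0 0 0;1 0 0 -5 0 0 0;1 0 0 -8 0 0 0;1 0 0 -10 0 0 0;1 0 0 -10 0 0 0"

```text
time_s: 21.1
eef_pos: [580.3, 63.3, 201.4]
ee_rot: [0.0, 1.0, -0.0, 0.004]
force: [0.2, -0.8, 1.0]
grip_width: 1.001
grip_force: 0.0
```

Call:
step_arm:
  commands: "1 -0.6 4 0 0 0 0;1 -1.2 8 0 0 0 0;1 -1.8 12 0 0 0 0;1 -2.4 16 0 0 0 0;1 -3 20 0 0 0 0;1 -3.6 24 0 0 0 0;1 -4.2 28 0 0 0 0;1 -4.8 32 0 0 0 0;1 -5.4 36 0 0 0 0;1 -6 40 0 0 0 0;1 -6.8 43 0 0 0 0;1 -6.8 45.5 0 0 0 0;1 -6.8 45.5 0 0 0 0;1 -6.8 45.5 4 0 0 0;1 -6.8 45.5 8 0 0 0;1 -6.8 45.5 11 0 0 0;1 -6.8 45.5 11 0 0 0;1 -6.8 45.5 11 0 0 0"

```text
time_s: 22.6
eef_pos: [510.4, -391.0, 86.0]
ee_rot: [-0.001, 1.0, 0.0, -0.001]
force: [0.4, -0.5, 0.4]
grip_width: 1.002
grip_force: 0.0
```

Run:
```python
from h import *
S=capture("scene");T=capture("top")
cv2.imwrite("pics/t3.png",cv2.resize(T[150:365,160:500],None,fx=2.3,fy=2.3)[:,:,::-1])
cv2.imwrite("pics/s3.png",cv2.resize(S[150:420,120:480],None,fx=2.2,fy=2.2)[:,:,::-1])
q=dot(T,"r",(292,238),14);p=dot(S,"r",(272,235),20);print(p,q, at("top",q,130), p is not None and tri(p,q))
```

```text
[270.27058824 235.2697479 ] [291.51651894 236.52215955] [578.44879651  63.73683853] [577.75178091  62.84942567 130.55097631]
```

View pics/t3.png

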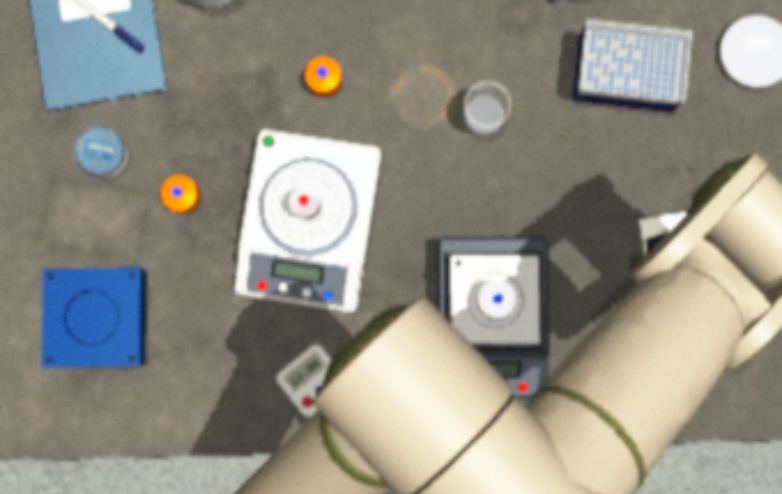

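Call:
step_arm:
  commands: "1 0 0 2 0 0 0;1 0 0 4 0 0 0;1 0 0 5 0 0 0;1 0 0 5 0 0 0;1 0 0 5 0 0 0;0 0 0 5 0 0 0;0 0 0 5 0 0 0;0 0 0 5 0 0 0;0 0 0 5 0 0 0;0 0 0 5 0 0 0;0 0 0 5 0 0 0;0 0 0 5 0 0 0;0 0 0 5 0 0 0;0 0 0 5 0 0 0"

```text
time_s: 23.87
eef_pos: [510.9, -392.0, 38.1]
ee_rot: [0.001, 1.0, -0.0, 0.001]
force: [-1.2, 0.3, 5.8]
grip_width: 0.534
grip_force: 30.2
```

Call:
step_arm:
  commands: "0 0 0 -0.5 0 0 0;0 0 0 -1.5 0 0 0;0 0 0 -4 0 0 0;0 0 0 -8 0 0 0;0 0 0 -12 0 0 0;0 0 0 -16 0 0 0;0 0 0 -17 0 0 0;0 -0.3 -3 -17 0 0 0;0 -0.6 -7 -17 0 0 0;0 -0.9 -11 -17 0 0 0;0 -1.2 -15 -17 0 0 0;0 -1.5 -19 -17 0 0 0;0 -1.8 -23 -17 0 0 0;0 -2.1 -27 -17 0 0 0;0 -2.4 -31 -17 0 0 0;0 -2.7 -35 -17 0 0 0;0 -3 -39 -17 0 0 0;0 -3.3 -42 -17 0 0 0;0 -3.4 -44 -17 0 0 0;0 -3.4 -44 -17 0 0 0"

```text
time_s: 25.53
eef_pos: [476.1, 51.5, 207.5]
ee_rot: [-0.0, 1.0, 0.002, 0.0]
force: [0.6, 0.0, -0.5]
grip_width: 0.529
grip_force: 30.9
```

Call:
step_arm:
  commands: "0 -0.5 -3 0 0 0 0;0 -0.8 -7 0 0 0 0;0 -1.1 -11 0 0 0 0;0 -1.4 -15 0 0 0 0;0 -1.7 -19 0 0 0 0;0 -2 -23 0 0 0 0;0 -2 -26 0 0 0 0;0 -2 -27.5 0 0 0 0;0 -2 -27.5 0 0 0 0;0 -2 -27.5 3 0 0 0;0 -2 -27.5 6 0 0 0;0 -2 -27.5 9 0 0 0;0 -2 -27.5 11.5 0 0 0;0 -2 -27.5 12.5 0 0 0;0 -2 -27.5 12.5 0 0 0;0 -2 -27.5 12.5 0 0 0"

```text
time_s: 26.87
eef_pos: [457.5, 322.9, 82.8]
ee_rot: [-0.0, 1.0, -0.0, 0.0]
force: [0.2, -0.5, -0.4]
grip_width: 0.531
grip_force: 30.9
```

Call:
step_arm:
  commands: "0 -0.1 -0.2 0.4 0 0 0;0 -0.1 -0.2 0.7 0 0 0;0 -0.1 -0.2 0.9 0 0 0;0 -0.1 -0.2 1 0 0 0;0 -0.1 -0.2 1.05 0 0 0;0 -0.1 -0.2 1.1 0 0 0;0 -0.1 -0.2 1.1 0 0 0;0 -0.1 -0.2 1.1 0 0 0"

```text
time_s: 27.53
eef_pos: [455.7, 325.4, 71.1]
ee_rot: [-0.0, 1.0, -0.0, 0.0]
force: [-2.1, -0.6, 4.4]
grip_width: 0.528
grip_force: 31.2
```

Contact. Release, lift and back off toward the robot.

Call:
step_arm:
  commands: "0.6 0 0 0 0 0 0;0.7 0 0 0 0 0 0;0.8 0 0 0 0 0 0;0.9 0 0 0 0 0 0;1 0 0 0 0 0 0;1 0 0 0 0 0 0;1 0 0 -2 0 0 0;1 0 0 -5 0 0 0;1 0 0 -9 0 0 0;1 0 0 -13 0 0 0;1 -3 0 -15 0 0 0;1 -6 5 -15 0 0 0;1 -10 8 -15 0 0 0;1 -12 12 -15 0 0 0;1 -12 15 -15 0 0 0;1 -12 19 -15 0 0 0;1 -12 22 -15 0 0 0;1 -12 22 -15 0 0 0"

```text
time_s: 29.03
eef_pos: [335.8, 100.2, 221.1]
ee_rot: [0.001, 1.0, -0.004, 0.001]
force: [-0.1, 1.2, -0.1]
grip_width: 0.996
grip_force: 0.0
```

Run:
```python
from h import *
S=capture("scene");T=capture("top")
cv2.imwrite("pics/t4.png",cv2.resize(T[150:365,160:500],None,fx=2.3,fy=2.3)[:,:,::-1])
for n,c,gt,gs,z in(("y","y",(196,287),(187,348),87),("r","r",(291.5,236.5),(270,235),130),("b","b",(376,279),(380,227),133)):
    q=dot(T,c,gt,14);p=dot(S,c,gs,14);print(n,q is not None and at("top",q,z),p is not None and at("scene",p,z),p is not None and q is not None and tri(p,q))
```

```text
y [456.0087014  327.69904259] [455.08271924 325.98753495] [455.49707205 326.76824362  87.35780373]
r [578.44694487  63.77430259] [577.48696019  61.83030906] [577.72481705  62.86214633 130.65665839]
b [ 462.10477276 -149.46758096] False False
```

View pics/t4.png

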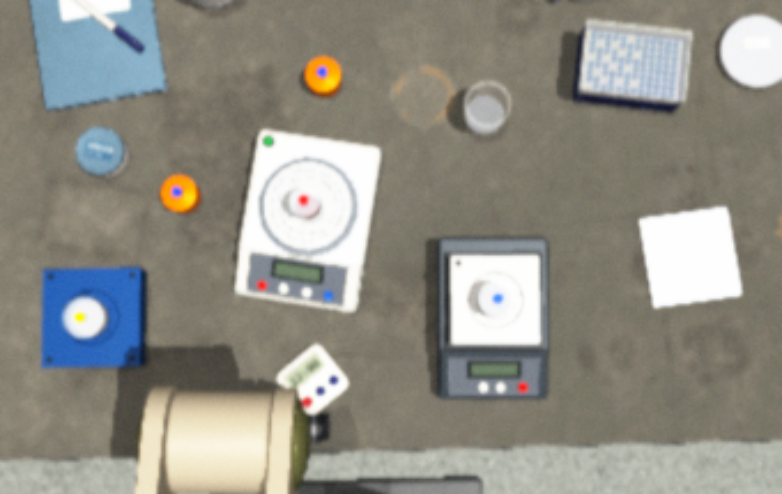

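The picture shows all three bottles upright and centred on their new stations: yellow at (80,318), red at (303,201) and blue at (497,299). The timer, tin and beaker haven't moved, and the robot is clear.

```bash
python3 -c "
from rig import *
print(finish_job())"
```

```text
the job is handed in; nothing more can be done
None
```

The job is handed in: yellow is in the cooling block, red on the balance and blue in the heater, all upright and within a few mm of centre in the last pictures (blue's from the top camera only); the judge's verdict was not shown.

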